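Click the snap lid of the wash-tablet tub shut all round

TASK

The lid of the white wash-tablet tub has sprung open along all four sides: press down the raised rim section on each side until all four are clicked shut, flush with the corners of the lid. Press firmly but do not bear down hard, never pick the tub up, and leave it standing where it is. Leave the other things around it alone.

Things in the scene. Friction and masses are not known exactly. Their poses are not given: they have to be found in the camera images.
- tub: white wash-tablet tub with a grey snap-fit lid, 130 mm (its x) by 180 mm (its y), 90 mm high, about 0.9 kg, standing loose and upright on the worktop at any yaw; origin at the centre of its underside, z up. The lid has a fixed middle panel (top 88 mm above the tub's underside), four fixed corners (top 90 mm) and between the corners four hinged rim sections, one along each side. The sections' 30 mm wide top faces are flush with the corners when shut
- rim_xp (a joint): rim section on the tub's +x side (long side, 116 mm long), hinged along its inner edge, 30 mm in from the side of the tub: 0 = sprung open, 0.22 rad = clicked shut and flush. When it is open its outer edge stands about 7 mm high. It is stable only shut or open: pressed down near its outer edge it yields at about 3 to 5 N, snaps through half way (0.11 rad) and stays shut against a hard stop; let go earlier it springs open again
- rim_xp_press (a point): point on the top face of the section on the tub's +x side, half way along it, 22 mm outward from its hinge line and 8 mm in from the tub's edge; 90 mm above the worktop when shut, about 95 mm when open. Seen from above its x axis points outward across the section and its y axis runs along the section
- rim_xn (a joint): rim section on the tub's -x side (long side, 116 mm long), hinged along its inner edge, 30 mm in from the side of the tub: 0 = sprung open, 0.22 rad = clicked shut and flush. When it is open its outer edge stands about 7 mm high. It is stable only shut or open: pressed down near its outer edge it yields at about 3 to 5 N, snaps through half way (0.11 rad) and stays shut against a hard stop; let go earlier it springs open again
- rim_xn_press (a point): point on the top face of the section on the tub's -x side, half way along it, 22 mm outward from its hinge line and 8 mm in from the tub's edge; 90 mm above the worktop when shut, about 95 mm when open. Seen from above its x axis points outward across the section and its y axis runs along the section
- rim_yp (a joint): rim section on the tub's +y side (short side, 66 mm long), hinged along its inner edge, 30 mm in from the side of the tub: 0 = sprung open, 0.22 rad = clicked shut and flush. When it is open its outer edge stands about 7 mm high. It is stable only shut or open: pressed down near its outer edge it yields at about 3 to 5 N, snaps through half way (0.11 rad) and stays shut against a hard stop; let go earlier it springs open again
- rim_yp_press (a point): point on the top face of the section on the tub's +y side, half way along it, 22 mm outward from its hinge line and 8 mm in from the tub's edge; 90 mm above the worktop when shut, about 95 mm when open. Seen from above its x axis points outward across the section and its y axis runs along the section
- rim_yn (a joint): rim section on the tub's -y side (short side, 66 mm long), hinged along its inner edge, 30 mm in from the side of the tub: 0 = sprung open, 0.22 rad = clicked shut and flush. When it is open its outer edge stands about 7 mm high. It is stable only shut or open: pressed down near its outer edge it yields at about 3 to 5 N, snaps through half way (0.11 rad) and stays shut against a hard stop; let go earlier it springs open again
- rim_yn_press (a point): point on the top face of the section on the tub's -y side, half way along it, 22 mm outward from its hinge line and 8 mm in from the tub's edge; 90 mm above the worktop when shut, about 95 mm when open. Seen from above its x axis points outward across the section and its y axis runs along the section
- dosing_cup: loose pale grey round dosing cup, 66 mm across, 50 mm high, beside the tub, to be left alone; origin at the centre of its underside
- tape_roll: loose black roll of tape lying flat, 58 mm across, 19 mm high, to be left alone; origin at the centre of its underside
- clothes_peg: loose white clothes peg lying flat, 72 x 15 x 12 mm, to be left alone; origin at the centre of its underside

How it is judged:
By the outcome, as a careful person would: the job done as asked, in the order asked, and still so for the second after the job is handed in, with the robot touching nothing.
It also fails if it takes over 45 s, if anything falls off the work surface, if the arm or the gripper's body presses on something with over 40 N, if the wrist force passes 120 N, or if a joint passes its speed limit or range.

ROBOT

A 6-joint arm with a two-finger parallel gripper is mounted at the origin on a cart in front of the work surface, level with it; the furniture and walls round the work are solid. World frame = base frame: x ahead of the robot, y to its left, z up, the work surface at z = 0. Lengths are in m, angles in rad, forces in N, time in s.
With the tool pointing down it reaches from about 0.35 to 0.975 m from the base axis. Payload 4.9 kg.
Tool frame: the origin (TCP) lies midway between the tips of the shut fingers; the grasp point (between the pads) lies 19 mm behind it; z points along the fingers, y is the direction in which the jaws open and shut (so a half turn about z gives the same grasp; the last joint's range is limited). The gripper opens to 85 mm and grips with 20 to 120 N. Pads are 22 mm wide; open, the fingers measure 114 mm over their backs; the gripper's body (76 mm by 85 mm) begins 54 mm behind the grasp point. The pads swing forward as they close: fully open they stand 13 mm farther back than shut.
Start: joints at [0.633, 0.053, 1.613, -0, 1.476, -0.119], TCP at [0.456, 0.427, 0.231] pointing down, gripper open.
Joint ranges: [-3.01, 3.01], [-1.01, 2.22], [0.06, 2.58], [-1.02, 4.17], [0.09, 2.62], [-3.14, 3.14]. Speed limits (rad/s): [2.57, 2.57, 3.14, 3.14, 3.14, 3.14].

INTERFACE

Orientations are given as a rotation vector (axis times angle).
In Python, from station import ctrl gives the robot as it stands.
- The arm moves only by the tool apply_moves, never from a script. Its argument "rows" is a list of rows, each a list of 6 numbers: the shift along the tool's x, y, z in cm, then the turn, a rotation vector about the tool's x, y, z in units of 5 degrees (1.0 is 5 degrees). In form: [[x, y, z, rx, ry, rz], ...]. A call has 1 to 20 rows; each row is the pose to reach, as a shift and turn from the pose measured when the call began, along the tool's axes at that moment; what a row does not reach only later rows make up. A row lasts 1/10 s, in which the tool goes at most 50 mm and 8.59 degrees, less where a joint would pass 70% of its speed; a pose out of reach is approached as far as the arm can. A call with a gripper value outside its range is refused whole. "grip" is the closure, from 0 (fully open) to 1 (shut), set as the call begins (left out, the last holds). The fingers move at their own pace and stop on an object; "squeeze" is the grip in N (left out, the last holds). Time passes only in rows, so rows that repeat a pose let the fingers close. It gives the time, the measured TCP pose, the force and the opening at its end, in the units of the state.
- ctrl.get_obs(): the state, without advancing time (a new reading comes with each control period).
- ctrl.get_image(name): name is "scene" or "top" or "wrist"; returns a dict with "color" (480x640x3 uint8, blue, green, red), "mtx" (3x3 intrinsics, pixels), "rvec" (rotation vector, rad) and "tvec" (3), from world to camera coordinates, as OpenCV has them. Camera axes: x right, y down, z forward; pixel columns grow to the right and rows downward; lengths in m; the calibration is good to about 2 mm. A picture is of the moment at which its call begins. There is no depth.
- ctrl.finish_job(): hands the job in, once; it reports no verdict.
The state is a dict: "t": time; "q": joint angles; "dq": joint speeds; "effort": joint torques, N m; "tool_pos": TCP position; "tool_rot": TCP orientation; "contact_force": force on the tool from outside, world axes, zero at the start; "wrist_torque": the same for the moment, N m; "opening": finger opening in m.
Only numpy, scipy, OpenCV 4.12 (cv2) and the standard library are available. Lean on these libraries where they do the work, as an engineer would, in place of code of your own. Each camera call takes 0.05 s, during which the arm holds its last target.

## Working session

There is one attempt and no reset: what is moved stays moved. The work goes in short steps, Python scripts to look and compute and a tool call to move; the robot and the scene stay as the last step left them, time stands still between calls to the robot, and variables do not carry over. Pictures are saved under pics/ and viewed, and the job is handed in when it is done.

Besides the shell and the picture viewer there is one more tool, called as name([rows], argument=value, ...), one row to a line, values as JSON. apply_moves: Moves the arm, as the interface text tells. Its arguments: {"type":"object","properties":{"rows":{"type":"array","items":{"type":"array","items":{"type":"number"}}},"grip":{"type":"number"},"squeeze":{"type":"number"}},"required":["rows"]}

```bash
mkdir -p pics
python3 - <<'E'
from station import ctrl
import cv2
o=ctrl.get_obs();print(o)
for n in("top","scene"):
    d=ctrl.get_image(n);cv2.imwrite(f"pics/{n}0.png",d["color"]);print(n,d["mtx"],d["rvec"],d["tvec"])
E
```

```text
{'t': 0.0, 'q': array([ 6.32964742e-01,  5.33658539e-02,  1.61429627e+00,  1.03198198e-05,
        1.47600228e+00, -1.18980791e-01]), 'dq': array([-1.45652049e-03,  1.14666669e-03, -1.48207455e-03,  2.20633685e-03,
        1.10615664e-03, -1.86599654e-05]), 'effort': array([-2.19863105e-03, -3.93684053e+01, -3.70174849e+01, -2.26367742e-04,
        7.18640935e-03,  2.27863791e-05]), 'tool_pos': array([0.45595836, 0.42655232, 0.23005609]), 'tool_rot': array([-1.25019397e+00, -2.88097106e+00,  2.80137250e-03]), 'contact_force': array([-0.47952042,  0.53837216,  0.62643224]), 'wrist_torque': array([ 0.01658047,  0.01093959, -0.00940077]), 'opening': 0.08539968360421843}
top [[435.84052255   0.         320.46642742]
 [  0.         435.84052255 245.82078286]
 [  0.           0.           1.        ]] [ 2.17029827 -2.1657566   0.07287382] [0.08124467 0.52036891 0.94790269]
scene [[501.29373178   0.         317.59349769]
 [  0.         501.29373178 237.81970801]
 [  0.           0.           1.        ]] [ 2.24782025 -0.54639028  0.25081294] [-0.38909689  0.26753239  0.9381984 ]
```

View pics/top0.png

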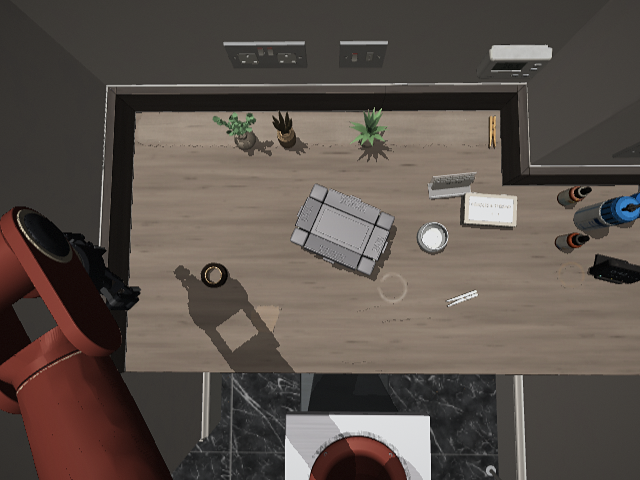

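View pics/scene0.png

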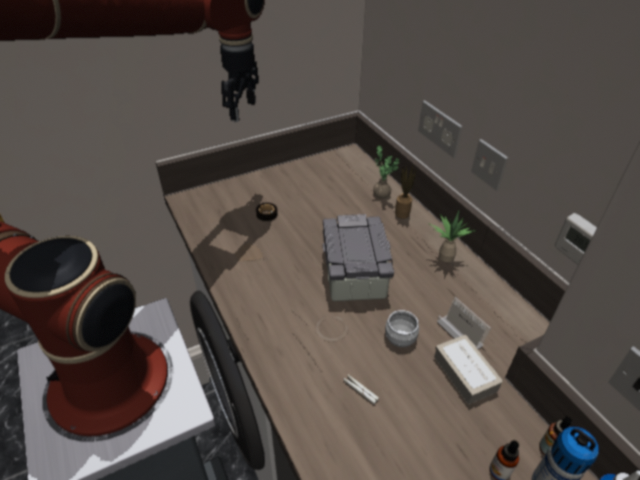

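The top view shows the grey lid centred near (343,229), the cup at (432,237), the tape at (215,275) and the peg at (462,298). I'll segment the lid next.

```bash
cat > h.py <<'E'
import numpy as np,cv2
def ray(d,uv,z):
    R=cv2.Rodrigues(d["rvec"])[0];t=np.array(d["tvec"]).ravel()
    c=-R.T@t
    v=R.T@np.linalg.inv(d["mtx"])@np.array([uv[0],uv[1],1.])
    return c+v*(z-c[2])/v[2]
def proj(d,p):
    return cv2.projectPoints(np.array(p,float).reshape(-1,3),np.array(d["rvec"]),np.array(d["tvec"]),d["mtx"],None)[0].reshape(-1,2)
E
python3 - <<'E'
from station import ctrl
from h import *
d=ctrl.get_image("top");im=d["color"]
c=im[170:290,280:460];cv2.imwrite("pics/crop0.png",cv2.resize(c,None,fx=4.4,fy=4.4,interpolation=cv2.INTER_CUBIC))
s=im.astype(int);sat=s.max(2)-s.min(2);m=((sat<14)&(s.max(2)>75)).astype(np.uint8)*255
m[:,405:]=0;m[:170]=0;m[290:]=0;m[:,:280]=0
m=cv2.morphologyEx(m,cv2.MORPH_CLOSE,np.ones((5,5)));m=cv2.morphologyEx(m,cv2.MORPH_OPEN,np.ones((5,5)))
k=max(cv2.findContours(m,0,2)[0],key=cv2.contourArea)
r=cv2.minAreaRect(k);b=cv2.boxPoints(r);print(r,b,cv2.contourArea(k))
P=np.array([ray(d,p,.09) for p in b]);print(P,np.linalg.norm(P-np.roll(P,1,0),axis=1),P.mean(0))
v=cv2.cvtColor(m,cv2.COLOR_GRAY2BGR);cv2.imwrite("pics/mask0.png",cv2.resize(v[170:290,280:460],None,fx=4.4,fy=4.4,interpolation=0))
E
```

```text
((342.10003662109375, 229.30003356933594), (94.362060546875, 70.21253204345703), 26.56505012512207) [[284.2     239.60004]
 [315.60004 176.80005]
 [400.00006 219.00003]
 [368.60004 281.80002]] 5647.0
[[ 0.52731422  0.15654672  0.09      ]
 [ 0.66016331  0.09170917  0.09      ]
 [ 0.57058145 -0.08412688  0.09      ]
 [ 0.44031085 -0.01813244  0.09      ]] [0.19514711 0.14782688 0.19734038 0.1460332 ] [0.54959246 0.03649914 0.09      ]
```

View pics/crop0.png

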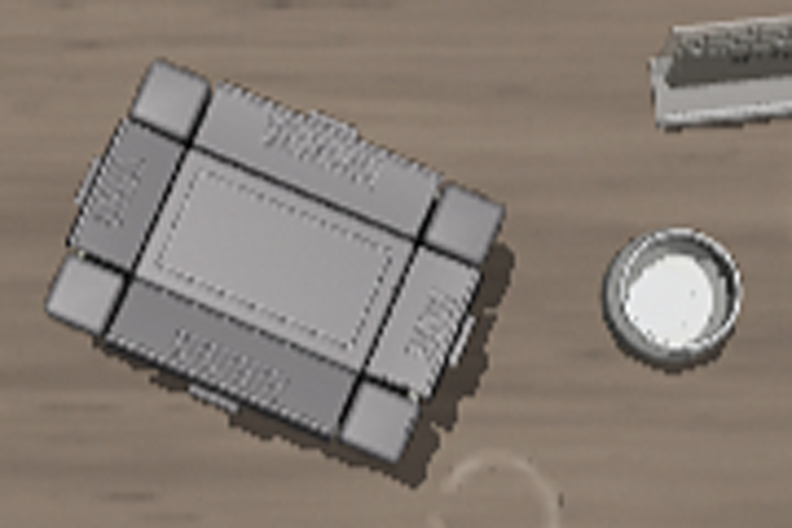

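View pics/mask0.png

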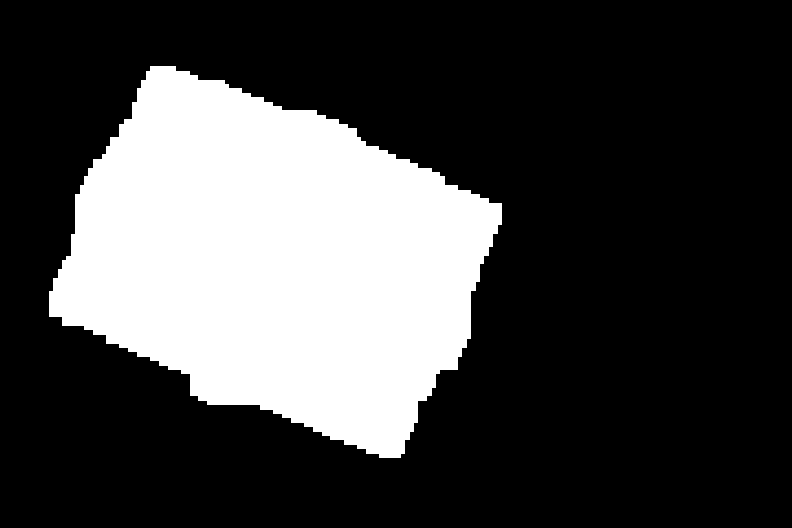

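Inner corners of the corner blocks in the 4.4x crop are about (190,145), (418,242), (360,373) and (128,275). These should form a 70x120 mm rectangle, and the outer corners a 130x180 mm one.

```bash
cat >> h.py <<'E'
C=np.array([.5496,.0365]);YAW=0
E
python3 - <<'E'
from station import ctrl
from h import *
d=ctrl.get_image("top")
f=lambda a:[ray(d,((x+.5)/4.4-.5+280,(y+.5)/4.4-.5+170),.089) for x,y in a]
for a in ([(190,145),(418,242),(360,373),(128,275)],[(152,55),(507,203),(405,466),(43,316)]):
    P=np.array(f(a));print(P[:,:2].round(4),np.linalg.norm(P-np.roll(P,1,0),axis=1).round(4),P.mean(0))
    e=(P[0]-P[1])+(P[3]-P[2]);e2=(P[0]-P[3])+(P[1]-P[2]);print(np.degrees(np.arctan2(e[1],e[0])),np.degrees(np.arctan2(e2[1],e2[0])))
# wrist obs
o=ctrl.get_obs();print(cv2.Rodrigues(o["tool_rot"])[0].round(3),o["t"])
E
```

```text
[[ 0.6055  0.0764]
 [ 0.5589 -0.0315]
 [ 0.4968 -0.0038]
 [ 0.5431  0.1057]] [0.0688 0.1175 0.068  0.1188] [0.55108829 0.0367061  0.089     ]
66.87514372067716 -24.57950339860736
[[ 0.649   0.0947]
 [ 0.5776 -0.0737]
 [ 0.4532 -0.0246]
 [ 0.5236  0.1458]] [0.1354 0.1829 0.1337 0.1844] [0.55085345 0.03556444 0.089     ]
67.28110310637781 -21.84594526676352
[[-0.683  0.73  -0.001]
 [ 0.73   0.683 -0.001]
 [ 0.    -0.001 -1.   ]] 0.2
```

apply_moves([
  [-31.7,-12.2,5,0,0,-4.8],
  [-31.7,-12.2,5,0,0,-4.8],
  [-31.7,-12.2,5,0,0,-4.8],
  [-31.7,-12.2,5,0,0,-4.8],
  [-31.7,-12.2,5,0,0,-4.8],
  [-31.7,-12.2,5,0,0,-4.8],
  [-31.7,-12.2,8,0,0,-4.8],
  [-31.7,-12.2,10,0,0,-4.8],
  [-31.7,-12.2,11,0,0,-4.8],
  [-31.7,-12.2,11,0,0,-4.8],
  [-31.7,-12.2,11,0,0,-4.8],
  [-31.7,-12.2,11,0,0,-4.8],
], grip=1, squeeze=20)

```text
t: 1.4
tool_pos: [0.5843, 0.1129, 0.1226]
tool_rot: [0.621, 3.077, -0.0]
contact_force: [0.2, 0.1, -0.2]
opening: -0.0004
```

```bash
cat > s.py <<'E'
from station import ctrl
from h import *
import sys
o=ctrl.get_obs();R=cv2.Rodrigues(o["tool_rot"])[0];print(o["t"],o["tool_pos"].round(4),o["contact_force"].round(2),o["opening"]);print(R.round(3))
c=np.array([.551,.036]);a=np.radians(67);l=np.array([np.cos(a),np.sin(a)]);s=np.array([l[1],-l[0]])
for n,p in dict(left=c+.082*l,right=c-.082*l,far=c+.057*s,near=c-.057*s).items():
    print(n,p.round(4),"tool cm",(R.T@(np.r_[p,.1]-o["tool_pos"])*100).round(2))
if len(sys.argv)>1:
    for n in("top","scene","wrist"):
        cv2.imwrite(f"pics/{n}_{sys.argv[1]}.png",ctrl.get_image(n)["color"])
E
python3 s.py 1
```

```text
1.4 [0.5843 0.1129 0.1226] [ 0.17  0.14 -0.22] -0.0004147141646886388
[[-0.922  0.388  0.002]
 [ 0.388  0.922 -0.   ]
 [-0.002  0.    -1.   ]]
left [0.583  0.1115] tool cm [ 0.07 -0.18  2.26]
right [ 0.519  -0.0395] tool cm [  0.12 -16.58   2.26]
far [0.6035 0.0137] tool cm [-5.6  -8.4   2.27]
near [0.4985 0.0583] tool cm [ 5.79 -8.36  2.25]
```

View pics/wrist_1.png

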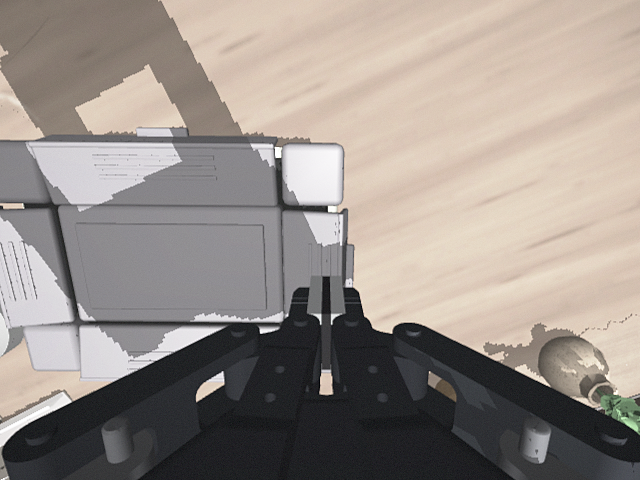

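View pics/scene_1.png

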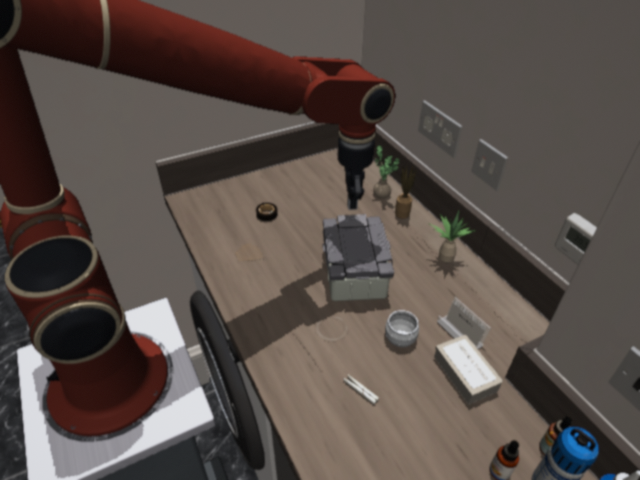

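The wrist view shows the lid square to the tool, with the shut tips at (327,280) over the left short section. Next I'll press there gently.

apply_moves([
  [0,-0.2,1.0,0,0,0],
  [0,-0.2,2.0,0,0,0],
  [0,-0.2,2.4,0,0,0],
  [0,-0.2,2.6,0,0,0],
  [0,-0.2,2.8,0,0,0],
  [0,-0.2,2.9,0,0,0],
  [0,-0.2,3.0,0,0,0],
  [0,-0.2,3.0,0,0,0],
])

```text
t: 2.35
tool_pos: [0.5834, 0.1106, 0.0919]
tool_rot: [0.622, 3.078, -0.001]
contact_force: [0.3, -0.2, -0.1]
opening: -0.0002
```

apply_moves([
  [0,0,0.1,0,0,0],
  [0,0,0.2,0,0,0],
  [0,0,0.2,0,0,0],
])

```text
t: 2.65
tool_pos: [0.5835, 0.1105, 0.0901]
tool_rot: [0.622, 3.077, -0.001]
contact_force: [-0.2, -0.4, 0.6]
opening: -0.0001
```

apply_moves([
  [0,0,0.1,0,0,0],
  [0,0,0.1,0,0,0],
])

```text
t: 2.85
tool_pos: [0.5836, 0.1105, 0.09]
tool_rot: [0.622, 3.078, -0.001]
contact_force: [-3.0, -0.4, 6.3]
opening: -0.0001
```

```bash
python3 s.py 2; python3 -c "
import cv2;a=cv2.imread('pics/wrist_2.png');cv2.imwrite('pics/c2.png',a)"
```

```text
2.85 [0.5836 0.1105 0.09  ] [-3.03 -0.38  6.29] -0.0001435410039509389
[[-0.922  0.388  0.002]
 [ 0.388  0.922 -0.001]
 [-0.002 -0.    -1.   ]]
left [0.583  0.1115] tool cm [ 0.09  0.06 -1.  ]
right [ 0.519  -0.0395] tool cm [  0.13 -16.34  -1.  ]
far [0.6035 0.0137] tool cm [-5.59 -8.15 -0.99]
near [0.4985 0.0583] tool cm [ 5.81 -8.12 -1.01]
```

View pics/c2.png

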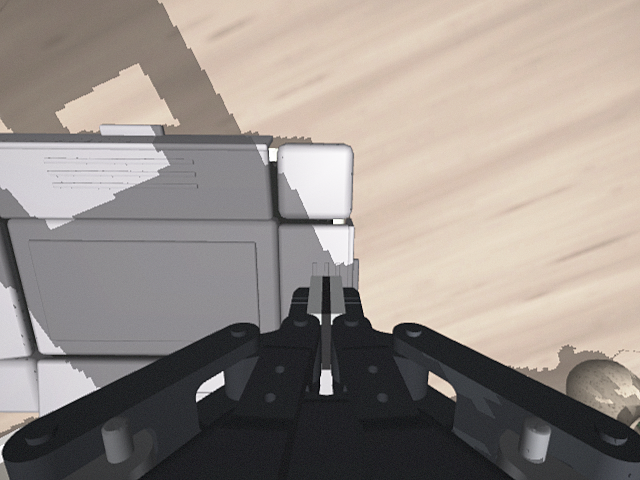

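The section hit its hard stop at z=0.090 with about 6 N, and its outer edge now lines up with the corner at (353,225). Now lift and go to the far side.

apply_moves([
  [0,0,-1.5,0,0,0],
  [0,0,-3,0,0,0],
  [-2.8,-4,-3,0,0,0],
  [-5.6,-8.1,-3,0,0,0],
  [-5.6,-8.1,-3,0,0,0],
  [-5.6,-8.1,-1.5,0,0,0],
  [-5.6,-8.1,-0.8,0,0,0],
  [-5.6,-8.1,-0.4,0,0,0],
  [-5.6,-8.1,-0.2,0,0,0],
  [-5.6,-8.1,0,0,0,0],
  [-5.6,-8.1,0.1,0,0,0],
  [-5.6,-8.1,0.1,0,0,0],
])

```text
t: 4.2
tool_pos: [0.6032, 0.0152, 0.09]
tool_rot: [-0.621, -3.079, -0.0]
contact_force: [-3.6, 0.2, 6.6]
opening: 0.0002
```

```bash
python3 s.py 3
```

```text
4.2 [0.6032 0.0152 0.09  ] [-3.59  0.18  6.62] 0.0001998455399870166
[[-0.922  0.387 -0.   ]
 [ 0.387  0.922  0.   ]
 [ 0.    -0.    -1.   ]]
left [0.583  0.1115] tool cm [ 5.59  8.09 -1.  ]
right [ 0.519  -0.0395] tool cm [ 5.65 -8.31 -1.  ]
far [0.6035 0.0137] tool cm [-0.08 -0.13 -1.  ]
near [0.4985 0.0583] tool cm [11.32 -0.09 -1.  ]
```

View pics/wrist_3.png

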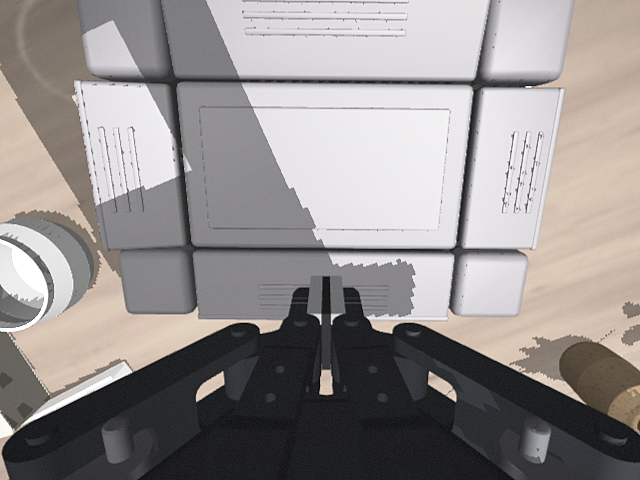

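Far section is at its stop (z=0.090, 6.6 N). On to the right short side.

apply_moves([
  [0,0,-1.5,0,0,0],
  [0,0,-3,0,0,0],
  [2.8,-4.1,-3,0,0,0],
  [5.6,-8.3,-3,0,0,0],
  [5.6,-8.3,-3,0,0,0],
  [5.6,-8.3,-1.5,0,0,0],
  [5.6,-8.3,-0.8,0,0,0],
  [5.6,-8.3,-0.4,0,0,0],
  [5.6,-8.3,-0.2,0,0,0],
  [5.6,-8.3,0,0,0,0],
  [5.6,-8.3,0.1,0,0,0],
  [5.6,-8.3,0.1,0,0,0],
])

```text
t: 5.55
tool_pos: [0.52, -0.0392, 0.0899]
tool_rot: [-0.62, -3.08, -0.001]
contact_force: [-3.3, 1.6, 6.1]
opening: 0.0001
```

```bash
python3 s.py 4
```

```text
5.55 [ 0.52   -0.0392  0.0899] [-3.31  1.59  6.09] 7.809352362772236e-05
[[-0.922  0.387 -0.   ]
 [ 0.387  0.922  0.001]
 [ 0.     0.001 -1.   ]]
left [0.583  0.1115] tool cm [ 0.02 16.33 -1.  ]
right [ 0.519  -0.0395] tool cm [ 0.09 -0.07 -1.01]
far [0.6035 0.0137] tool cm [-5.64  8.11 -1.  ]
near [0.4985 0.0583] tool cm [ 5.76  8.15 -1.  ]
```

View pics/wrist_4.png

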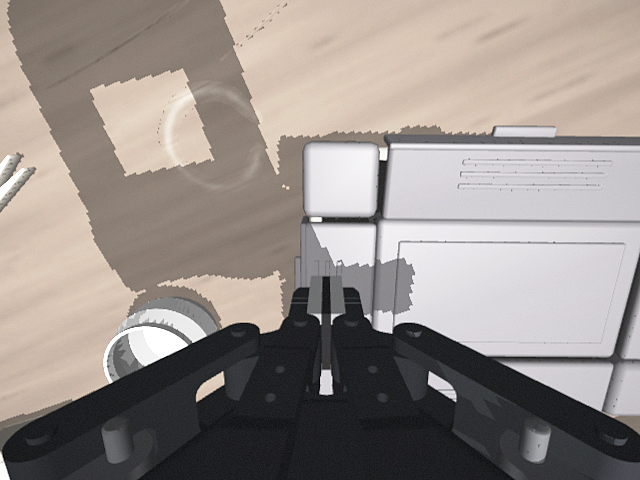

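The right section is shut and flush with its corner (edge at x≈303). Now the near side.

apply_moves([
  [0,0,-1.5,0,0,0],
  [0,0,-3,0,0,0],
  [2.8,4.1,-3,0,0,0],
  [5.7,8.1,-3,0,0,0],
  [5.7,8.1,-3,0,0,0],
  [5.7,8.1,-1.5,0,0,0],
  [5.7,8.1,-0.8,0,0,0],
  [5.7,8.1,-0.4,0,0,0],
  [5.7,8.1,-0.2,0,0,0],
  [5.7,8.1,0,0,0,0],
  [5.7,8.1,0.1,0,0,0],
  [5.7,8.1,0.1,0,0,0],
])

```text
t: 6.9
tool_pos: [0.4989, 0.0567, 0.0899]
tool_rot: [-0.621, -3.079, 0.001]
contact_force: [-3.8, -1.4, 6.7]
opening: 0.0002
```

```bash
python3 s.py 5
```

```text
6.9 [0.4989 0.0567 0.0899] [-3.79 -1.38  6.72] 0.00017837203064473793
[[-0.922  0.388 -0.001]
 [ 0.388  0.922 -0.   ]
 [ 0.001 -0.001 -1.   ]]
left [0.583  0.1115] tool cm [-5.63  8.31 -1.02]
right [ 0.519  -0.0395] tool cm [-5.58 -8.09 -1.01]
far [0.6035 0.0137] tool cm [-11.31   0.09  -1.02]
near [0.4985 0.0583] tool cm [ 0.09  0.13 -1.01]
```

View pics/wrist_5.png

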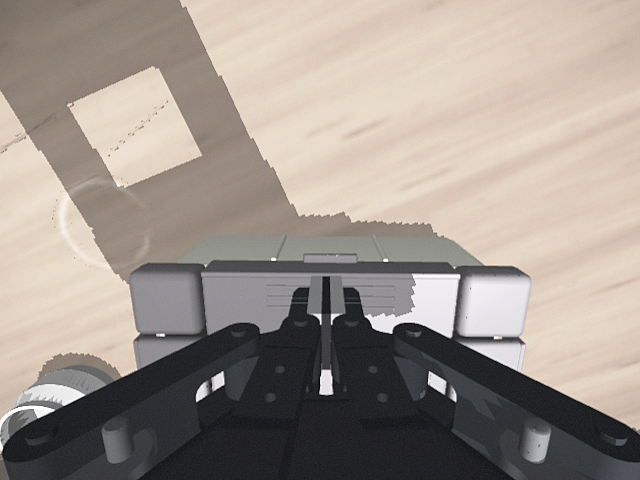

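The near section also stops at 0.090 with 6.7 N. I'll lift off and swing clear to inspect.

apply_moves([
  [0,0,-3,0,0,0],
  [0,0,-7,0,0,0],
  [0,0,-11,0,0,0],
  [0,3,-14,0,0,0],
  [0,8,-14,0,0,0],
  [0,13,-14,0,0,0],
  [0,18,-14,0,0,0],
  [0,23,-14,0,0,0],
  [0,28,-14,0,0,0],
  [0,33,-14,0,0,0],
  [0,33,-14,0,0,0],
  [0,33,-14,0,0,0],
])

```text
t: 8.25
tool_pos: [0.6271, 0.3613, 0.2283]
tool_rot: [-0.619, -3.078, 0.003]
contact_force: [-0.3, -0.5, -0.4]
opening: 0.0001
```

```bash
python3 s.py 6; python3 -c "
import cv2
for n,(a,b,c,e) in dict(top=(170,290,280,460),scene=(190,320,290,440)).items():
  cv2.imwrite(f'pics/{n}c6.png',cv2.resize(cv2.imread(f'pics/{n}_6.png')[a:b,c:e],None,fx=4.4,fy=4.4,interpolation=2))"
```

```text
8.25 [0.6271 0.3613 0.2283] [-0.3  -0.48 -0.44] 8.56841034585065e-05
[[-0.922  0.387 -0.002]
 [ 0.387  0.922 -0.002]
 [ 0.001 -0.002 -1.   ]]
left [0.583  0.1115] tool cm [ -5.62 -24.71  12.88]
right [ 0.519  -0.0395] tool cm [ -5.55 -41.11  12.92]
far [0.6035 0.0137] tool cm [-11.29 -32.94  12.89]
near [0.4985 0.0583] tool cm [  0.11 -32.89  12.91]
```

View pics/topc6.png

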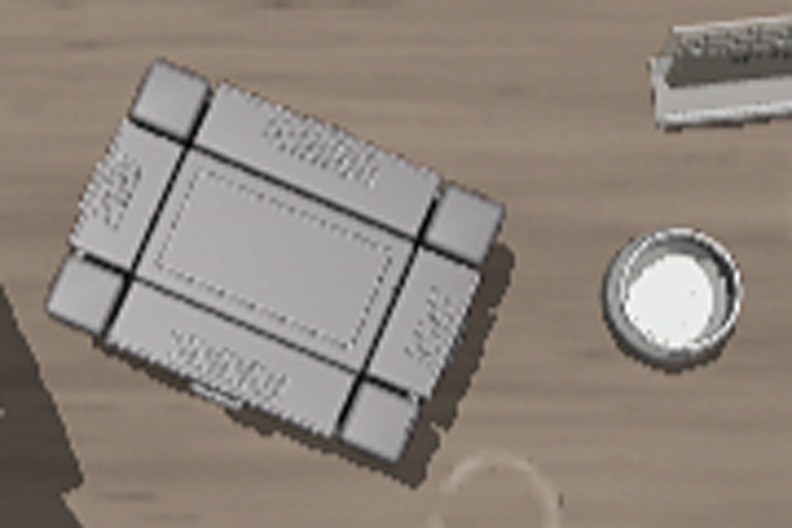

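View pics/scenec6.png

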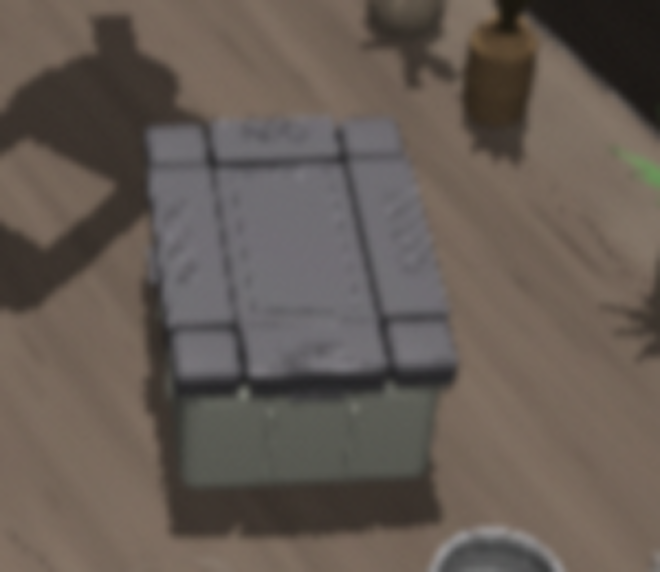

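All four sections now share the panel's shade and the tub's outline hasn't moved. The near latch tab at (215,393) still shows, so I'll check that it's only perspective.

Run:
```python
from station import ctrl
from h import *
d=ctrl.get_image("top");R=cv2.Rodrigues(d["rvec"])[0];print("cam",-R.T@np.array(d["tvec"]).ravel())
a=cv2.imread("pics/top0.png").astype(int);b=d["color"].astype(int)
g=lambda x,y:(round((x+.5)/4.4-.5+280),round((y+.5)/4.4-.5+170))
for n,p in dict(near=(160,330),far=(380,185),left=(110,225),right=(415,330),panel=(270,250)).items():
    x,y=g(*p);print(n,a[y-2:y+3,x-2:x+3].mean((0,1)).round(),b[y-2:y+3,x-2:x+3].mean((0,1)).round())
c=lambda i:cv2.resize(i[215:275,295:365].astype(np.uint8),None,fx=5,fy=5,interpolation=0)
cv2.imwrite("pics/cmp.png",np.hstack([c(a),c(b)]))
```

```text
cam [0.43642016 0.06361043 0.99065391]
near [131. 129. 131.] [175. 174. 177.]
far [148. 147. 150.] [163. 162. 164.]
left [130. 128. 131.] [167. 166. 168.]
right [150. 149. 151.] [157. 156. 159.]
panel [159. 158. 160.] [168. 167. 170.]
```

View pics/cmp.png

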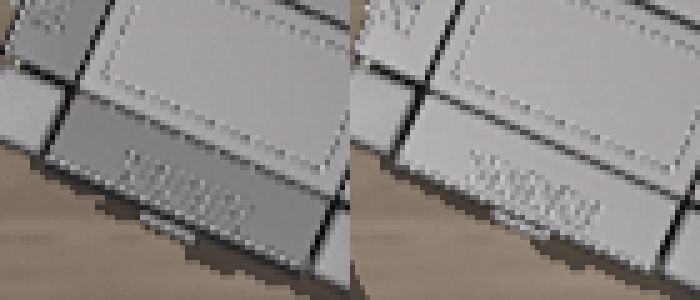

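View pics/wrist_6.png

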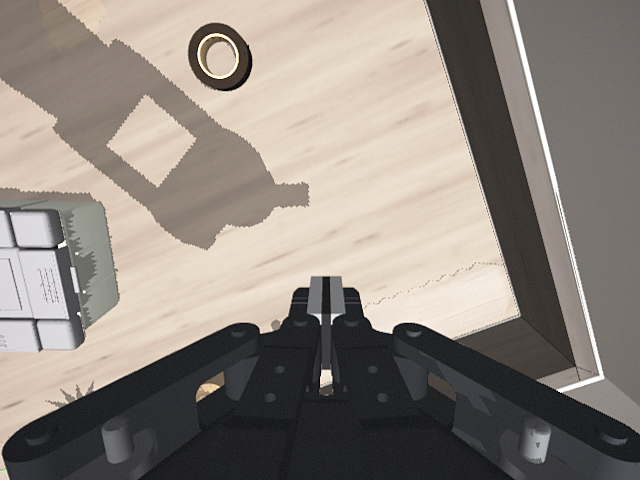

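The camera sits at x=0.436, on the near side, so it sees that face and its tab. The near section's shade went from 131 to 175 (panel 168), so it lies flat. Handing in.

```bash
python3 -c "
from station import ctrl
print(ctrl.finish_job())"
```

```text
the job is handed in; nothing more can be done
None
```

I pressed all four rim sections shut with the closed fingertips, in the order left, far, right, near, and handed the job in at about 8 s of the 45 s allowed.

- **Presses:** each section ended against a hard stop at z = 0.090 m, which is the shut height. The vertical force at each stop was about 6–7 N.
- **Flush:** after lifting off, the top view showed all four sections at close to the panel's brightness. The near and left ones had been clearly darker while open. The scene view also showed the sections flush with the corners.
- **Undisturbed:** the tub's outline sits at the same pixels as before, and the cup does too. I saw the tape roll in the last wrist view and did not re-measure it or the peg, but the arm never went near either.
- **One open question, settled:** the near side's latch tab still showed in the top view after pressing. That camera sits on the near side, so it sees that face, and the brightness and stop height both say the section is shut.

No check failed.

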